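# Unlatch and open the feed hatch of a sample mill

## Task

Open the feed hatch of the sample mill for loading: swing the latch lever up and over past its centre until it stays fully open with its hook clear of the hatch, then slide the hatch all the way open to its stop and leave it there. Work gently, without forcing the lever or ramming the hatch against its stop, and leave the cups and the jar where they stand.

Things in the scene. Friction and masses are not known exactly. Their poses are not given: they have to be found in the camera images.
- mill: White sample mill fixed to the bench, a low block 190 mm (its x) by 320 mm (its y, from y = -245 mm to +75 mm), flat top (deck) 100 mm above the bench. Origin on the bench. Its +y axis points from the hatch to the latch and on along the closed lever, its -y axis is the way the hatch opens. The feed opening (80 by 90 mm) lies in the deck under the closed hatch.
- latch_pivot (a point): Middle of the lever's hinge pin, between two steel cheeks (outside faces 60 mm apart, 30 mm high) on the deck, at (0, 45, 122) mm in the mill's frame. The pin runs along the mill's x.
- lever_tip (a point): Point on the lever 100 mm from the pivot, close to its free end, midway across its width. The lever is a plain steel plate 105 mm long, 40 mm wide, 4 mm thick, with its middle plane 3 mm above the pin when closed and a round 8 mm bead along its free end. Closed, it lies level at 125 mm above the bench, pointing along the mill's +y, and its last 75 mm stand out beyond the housing with nothing but the bench below.
- lever (a joint): Angle of the lever (rad): 0 closed and level, grows as the free end is lifted and swings over towards the hatch, 1.57 upright, 2.0 fully open at its stop, leaning 25 degrees past upright. An over-centre spring holds it closed with about 5 N at the tip; beyond dead centre (about 0.75) the same spring throws it open and keeps it open.
- hook_tooth (a point): Bottom middle of the hook tooth, at the hatch end of a level dark steel frame, 72 mm wide and 26 mm high, that rides on the lever. Closed, the tooth stands behind the keeper; it rises out of it at a lever angle of about 1.0 and, fully open, is 27 mm above the hatch plate, 88 mm from the pin towards the hatch.
- hatch_rib (a point): Top middle of the upright rib on the hatch (rib 90 mm long along the mill's x, 10 mm thick, standing 30 mm above the 8 mm hatch plate; its top is 138.5 mm above the bench and the plate's top 108.5 mm). The rib is at the hatch's end farthest from the latch. Push its latch-side face towards the mill's -y to open the hatch, or pinch it. Two 12 mm high guide rails flank the hatch plate, 124 mm apart.
- hatch_keeper (a point): Top middle of the hatch's keeper, a 44 mm wide, 6 mm thick upright lip at the latch end of the hatch, 110 mm from the rib; closed, the hook's tooth stands behind it.
- hatch (a joint): Travel of the hatch (m): 0 shut, grows towards the mill's -y, 0.085 fully open at its stop. It slides with about 3 N of friction and stays where it is left; while the hook is engaged it cannot move more than a few mm.
- cup_a: Clear plastic sample cup, 84 mm across and 65 mm high, loose on the bench; origin at the centre of its foot. To be left alone.
- cup_b: Another such cup. To be left alone.
- jar: White plastic jar, 70 mm across and 90 mm high, loose on the bench; origin at the centre of its foot. To be left alone.

How it is judged:
On the way, in this order (a step that is already met when the one before it is completed fails the run):
1. the lever is past upright and stays there, the hook clear, with the hatch still shut (value of joint lever above 1.6 rad and value of joint hatch below 0.015 m), for 0.2 s.
2. the hatch is slid open to its stop (value of joint hatch above 0.08 m), for 0.2 s.
At the end, for the whole second after the job is handed in: The lever rests open (more than 1.6 rad), and the hatch rests within 5 mm of its open stop (more than 80 mm of 85 mm) (value of joint lever above 1.6 rad and value of joint hatch above 0.08 m and velocity of joint hatch below 0.01 m/s and velocity of joint lever between -0.05 and 0.05 rad/s); the robot touches nothing.
It fails at once if the lever is forced or the hatch is rammed: a finger force over 60 N on it (contact force between the fingers and lever above 60 N or contact force between the fingers and hatch above 60 N).
It fails at once if a cup or the jar is shoved more than 30 mm (distance of any of cup_a, cup_b, jar from where it was at the start of the episode above 0.03 m).
It fails at once if a cup or the jar is knocked over (angle between any of cup_a, cup_b, jar's own z axis and vertical above 0.6 rad).
It also fails if it takes over 48 s, if anything falls off the work surface, if the arm or the gripper's body presses on something with over 40 N, if the wrist force passes 120 N, or if a joint passes its speed limit or range.

## Robot

A 7-joint arm with a two-finger parallel gripper is mounted at the origin on the work surface. World frame = base frame: x ahead of the robot, y to its left, z up, the work surface at z = 0. Lengths are in m, angles in rad, forces in N, time in s.
With the tool pointing down it reaches from about 0.425 to 0.875 m from the base axis. Payload 8.4 kg.
Tool frame: the origin (TCP) lies between the finger pads; the fingertips stand 22 mm ahead of it and the grasp point (between the pads) lies 3 mm ahead of it; z points along the fingers, y is the direction in which the jaws open and shut (so a half turn about z gives the same grasp; the last joint's range is limited). The gripper opens to 87 mm and grips with 3 to 60 N. Pads are 19 mm wide; open, the fingers measure 117 mm over their backs; the gripper's body (75 mm by 190 mm) begins 51 mm behind the grasp point.
Start: joints at [-1.225, 0.333, 0.04, 1.465, -0.013, 1.343, -0.059], TCP at [0.28, 0.587, 0.245] pointing down, gripper open.
Joint ranges: [-2.58, 2.58], [-0.38, 2.09], [-1.3, 1.39], [0.25, 2.4], [-1.5, 4.64], [0.08, 2.09], [-2.65, 2.65]. Speed limits (rad/s): [2.22, 2.22, 2.79, 2.79, 3.14, 3.14, 3.14].

## Interface

Orientations are given as a 3x3 rotation matrix whose columns are the frame's x, y, z axes.
In Python, from workcell import arm gives the robot as it stands. The module is installed in compiled form; this text tells all that it offers.
- The arm moves only by the tool jog_arm, never from a script. Its argument "rows" is a list of rows, each a list of 3 entries, a list of its own where there are three numbers: the shift along the tool's x, y, z in mm, then the turn about the tool's z in rad, then the gripper's target within -1 to 1 (fully open at 1, half-way at 0, shut at -1). In form: [[[x, y, z], twist, gripper], ...]. A call has 1 to 5 rows; each row shifts and turns the commanded pose from where the row before left it, along the tool's axes as they then stand; what a row does not reach is not made up. A row lasts 1/8 s, in which the tool goes at most 62.5 mm and 10.7 degrees, less where a joint would pass 70% of its speed; a pose out of reach is approached as far as the arm can. A call with a gripper value outside its range is refused whole. The fingers move at their own pace and stop on an object; "grip_force" is the grip in N (left out, the last holds). Time passes only in rows, so rows that do not move let the fingers close. It gives the time, the measured TCP pose, the force and the opening at its end, in the units of the state.
- arm.read_state(): the state, without advancing time (a new reading comes with each control period).
- arm.read_camera(name): name is "scene" or "top" or "wrist"; returns a dict with "image" (384x512x3 uint8, red, green, blue), "fx", "fy", "cx", "cy" (pixels), "R" (3x3) and "t" (3): a world point X has camera coordinates R X + t; the wrist camera has in their place "mount" (4x4, takes a point from camera to tool coordinates, whose origin is the TCP and whose axes are the flange's). Camera axes: x right, y down, z forward; pixel columns grow to the right and rows downward; lengths in m; the calibration is good to about 2 mm. A picture is of the moment at which its call begins: read the wrist's pose just before it. There is no depth.
- arm.close_job(): hands the job in, once; it reports no verdict.
Trained networks look in a picture, given as the dict that the camera call returned (one of the last four; its "shot" number tells which), for a name from the list of things; names that differ only in an ending like _2 or _b are one class to them, and where a whole thing is asked for, a point or a joint stands for the part that bears it (a point fixed in the world has none). Each returns a list of dicts, best first, with "confidence" (0 to 1); they miss things now and then, are a little off and sometimes report something else, mostly with a low value. They report only what shows in the picture. A call takes as long as a camera call.
- arm.find_in(picture, target): "rect" ([left, top, right, bottom] in pixels, round what is visible of it).
- arm.pinpoint(picture, target): "location" ([column, row] in pixels: a listed point, or the origin of a listed thing).
The state is a dict: "t": time; "qpos": joint angles; "dq": joint speeds; "joint_efforts": joint torques, N m; "tcp_pos": TCP position; "ee_rot": TCP orientation; "contact_force": force on the tool from outside, world axes, zero at the start; "moment": the same for the moment, N m; "grip_width": finger opening in m.
Only numpy, scipy, OpenCV 4.12 (cv2) and the standard library are available. Lean on these libraries where they do the work, as an engineer would, in place of code of your own. Each camera call takes 0.05 s, during which the arm holds its last target.

## Working session

There is one attempt and no reset: what is moved stays moved. The work goes in short steps, Python scripts to look and compute and a tool call to move; the robot and the scene stay as the last step left them, time stands still between calls to the robot, and variables do not carry over. Pictures are saved under pics/ and viewed, and the job is handed in when it is done.

Besides the shell and the picture viewer there is one more tool, called after ">>>" as name(argument=value, ...) on one line, values as JSON. jog_arm: Moves the arm, as the interface text tells. Its arguments: {"type":"object","properties":{"rows":{"type":"array","items":{"type":"array"}},"grip_force":{"type":"number"}},"required":["rows"]}

```bash
mkdir -p pics; cat > h.py <<'E'
import numpy as np, cv2
from workcell import arm
def shot(name,fn=None):
    p=arm.read_camera(name)
    if fn: cv2.imwrite('pics/'+fn,cv2.cvtColor(p['image'],cv2.COLOR_RGB2BGR))
    return p
def ray(p,uv):
    d=np.array([(uv[0]-p['cx'])/p['fx'],(uv[1]-p['cy'])/p['fy'],1.])
    R=np.array(p['R']);t=np.array(p['t'])
    return -R.T@t, R.T@d
def atz(p,uv,z):
    o,d=ray(p,uv); return o+d*(z-o[2])/d[2]
def tri(ps,uvs):
    A=np.zeros((3,3));b=np.zeros(3)
    for p,uv in zip(ps,uvs):
        o,d=ray(p,uv);d=d/np.linalg.norm(d);M=np.eye(3)-np.outer(d,d);A+=M;b+=M@o
    return np.linalg.solve(A,b)
def proj(p,X):
    c=np.array(p['R'])@X+np.array(p['t']);return np.array([p['fx']*c[0]/c[2]+p['cx'],p['fy']*c[1]/c[2]+p['cy']])
E
python3 - <<'E'
from h import *
np.set_printoptions(precision=4,suppress=True)
a=shot('top','top1.png');b=shot('scene','scene1.png')
for n in ['mill','latch_pivot','lever_tip','hook_tooth','hatch_rib','hatch_keeper','cup_a','jar']:
    z={'mill':0,'latch_pivot':.122,'lever_tip':.125,'hatch_rib':.1385,'hatch_keeper':.12,'hook_tooth':.11}.get(n,0)
    for nm,p in(('top',a),('scene',b)):
        for r in arm.pinpoint(p,n)[:3]: print(n,nm,np.round(r['location'],1),round(r['confidence'],2),atz(p,r['location'],z))
s=arm.read_state();print(s)
E
```

```text
mill top [251.5 234.9] 0.9 [ 0.4811 -0.0004  0.    ]
mill top [234.  234.4] 0.62 [0.4854 0.0468 0.    ]
mill scene [229.4 191.9] 0.79 [ 0.4834 -0.0057  0.    ]
latch_pivot top [234.8 230.7] 0.84 [0.483  0.0365 0.122 ]
latch_pivot scene [233.2 154. ] 0.68 [0.4717 0.0317 0.122 ]
lever_tip top [193.5 248.5] 0.79 [0.4469 0.1353 0.125 ]
lever_tip scene [253.5 118.4] 0.68 [0.4416 0.1463 0.125 ]
hook_tooth top [261.8 223.7] 0.66 [ 0.4971 -0.0289  0.11  ]
hook_tooth scene [223.6 175.3] 0.72 [ 0.4884 -0.0239  0.11  ]
hatch_rib top [302.  207.1] 0.65 [ 0.5273 -0.126   0.1385]
hatch_rib scene [207.7 204.2] 0.63 [ 0.5243 -0.1162  0.1385]
hatch_keeper top [257.  223.5] 0.58 [ 0.4971 -0.0173  0.12  ]
hatch_keeper scene [228.4 172.1] 0.81 [ 0.4959 -0.0142  0.12  ]
cup_a top [217.9 185.1] 0.69 [0.6247 0.085  0.    ]
cup_a top [357.2 201.3] 0.67 [ 0.5553 -0.2964  0.    ]
cup_a scene [289.5 196. ] 0.96 [0.6133 0.0843 0.    ]
cup_a scene [170.1 291.5] 0.83 [ 0.552  -0.2969  0.    ]
jar top [269.4 170.4] 0.98 [ 0.658  -0.0608  0.    ]
jar scene [272.3 241.8] 0.72 [ 0.659  -0.0463  0.    ]
{'t': 0.9, 'qpos': array([-1.2252,  0.3332,  0.0399,  1.4654, -0.0134,  1.3433, -0.0585]), 'dq': array([-0.0008, -0.0015,  0.0022,  0.0007,  0.0009, -0.0003, -0.0002]), 'joint_efforts': array([  0.0008, -65.6103,   1.3332, -40.4062,  -0.0598,   0.035 ,
         0.    ]), 'tcp_pos': array([0.2797, 0.5867, 0.2446]), 'ee_rot': array([[-0.9027,  0.4303, -0.    ],
       [ 0.4303,  0.9027, -0.    ],
       [-0.    , -0.    , -1.    ]]), 'contact_force': array([-0.0164, -0.8102, -0.4603]), 'moment': array([ 0.0032, -0.0386,  0.0183]), 'grip_width': 0.0868809912441028}
```

View pics/top1.png

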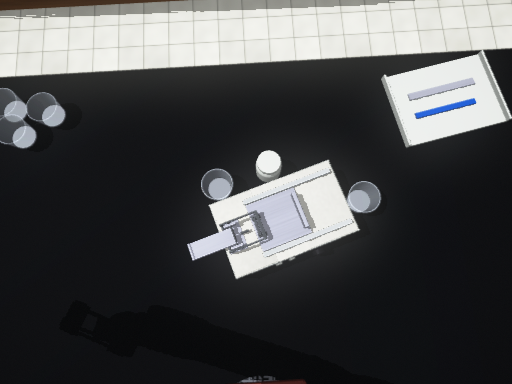

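View pics/scene1.png

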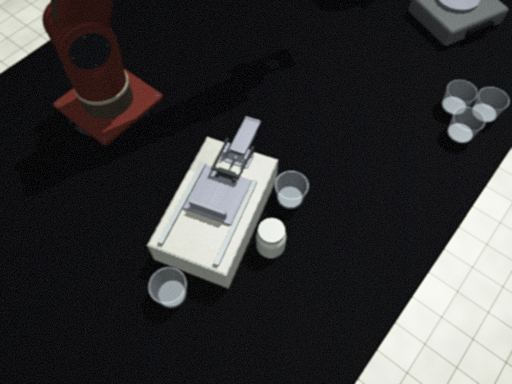

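The top view shows the mill at about (285,220). The lever points left to (190,250) and the rib is near (302,207). The cups are at (217,185) and (364,197), and the jar is at (268,165). Next I'll fit the mill pose from both views.

```bash
cat > fit.py <<'E'
from h import *
from scipy.optimize import least_squares
def W(q,m):
    c,s=np.cos(q[2]),np.sin(q[2]);return np.array([q[0]+c*m[0]-s*m[1],q[1]+s*m[0]+c*m[1],m[2]])
E
python3 - <<'E'
from fit import *
np.set_printoptions(precision=4,suppress=True)
a=shot('top');b=shot('scene')
M={'mill':(0,0,0),'latch_pivot':(0,.045,.122),'lever_tip':(0,.145,.125)}
obs=[]
for p in(a,b):
    for n in list(M)+['hatch_rib','hatch_keeper']:
        r=arm.pinpoint(p,n)
        if r: obs.append((p,n,np.array(r[0]['location'])))
def res(q):
    o=[]
    for p,n,uv in obs:
        m=M.get(n) or ((0,q[3],.1385) if n=='hatch_rib' else (0,q[3]+.110,q[4]))
        o+=list(proj(p,W(q,m))-uv)
    return np.array(o)
f=least_squares(res,[.48,0,.29,-.12,.12],loss='soft_l1');q=f.x
print(q,[ (n,r.round(1)) for (p,n,u),r in zip(obs,res(q).reshape(-1,2))])
for p,fn in((a,'top2.png'),(b,'scene2.png')):
    im=cv2.cvtColor(p['image'],cv2.COLOR_RGB2BGR)
    im=cv2.resize(im,None,fx=3,fy=3)
    def L(A,B,c):
        cv2.line(im,*[tuple(int(v) for v in (proj(p,W(q,m))+.5)*3) for m in (A,B)],c,1)
    for c,z in (((0,0,255),.1),):
        P=[(-.095,-.245,z),(.095,-.245,z),(.095,.075,z),(-.095,.075,z)]
        for i in range(4):L(P[i],P[(i+1)%4],c)
    P=[(-.02,.045,.127),(.02,.045,.127),(.02,.15,.127),(-.02,.15,.127)]
    for i in range(4):L(P[i],P[(i+1)%4],(0,255,0))
    P=[(-.045,q[3]-.005,.1385),(.045,q[3]-.005,.1385),(.045,q[3]+.005,.1385),(-.045,q[3]+.005,.1385)]
    for i in range(4):L(P[i],P[(i+1)%4],(255,0,0))
    c=(proj(p,W(q,(0,-.04,.1)))*3).astype(int)
    y0=max(c[1]-290,0);x0=max(c[0]-350,0)
    cv2.imwrite('pics/'+fn,im[y0:y0+580,x0:x0+700])
E
```

```text
[ 0.4889 -0.0032  0.3338 -0.1203  0.1262] [('mill', array([-4.2, -2.4])), ('latch_pivot', array([-0. ,  4.1])), ('lever_tip', array([-0.4, -0.2])), ('hatch_rib', array([-0.4,  0.5])), ('hatch_keeper', array([1. , 0.7])), ('mill', array([3.3, 0.1])), ('latch_pivot', array([1.3, 2.8])), ('lever_tip', array([-3.3,  4.3])), ('hatch_rib', array([ 0.1, -0.1])), ('hatch_keeper', array([-1.2, -0.1]))]
```

View pics/top2.png

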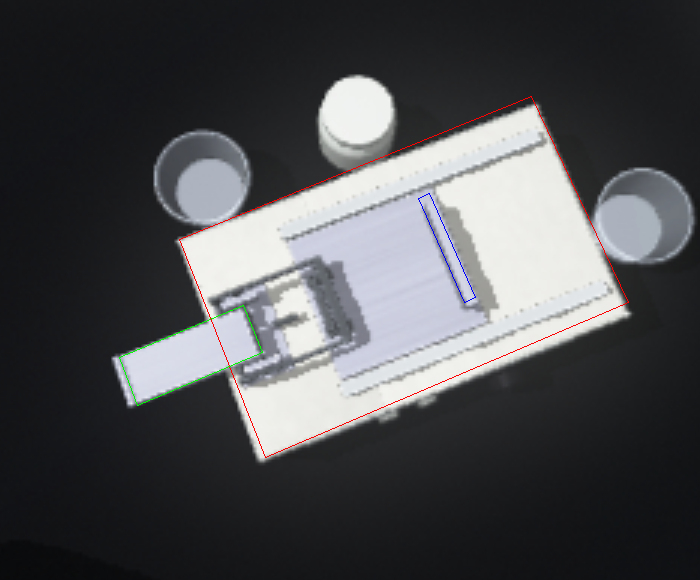

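View pics/scene2.png

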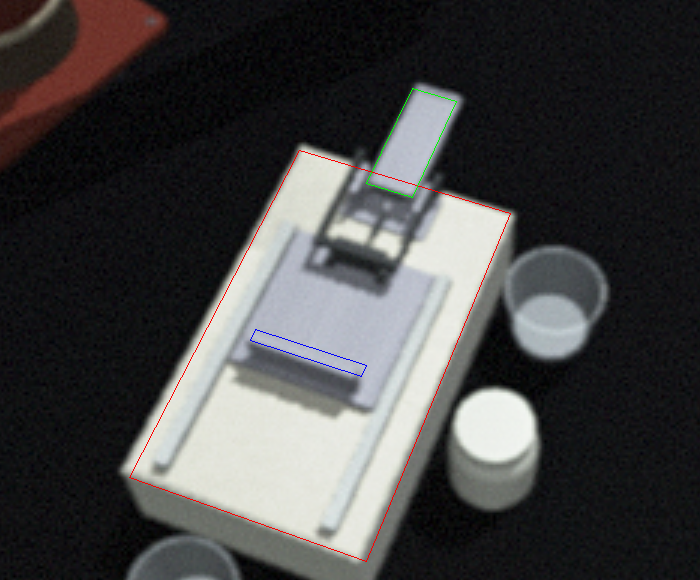

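```bash
python3 - <<'E'
from fit import *
np.set_printoptions(precision=4,suppress=True)
a=shot('top');b=shot('scene')
q0=[ 0.4889,-0.0032,0.3338]
obs=[]
def off(p):
    c=(proj(p,W(q0,(0,-.04,.1)))*3).astype(int);return np.array([max(c[0]-350,0),max(c[1]-290,0)])
P=[(-.095,-.245,.1),(.095,-.245,.1),(.095,.075,.1),(-.095,.075,.1)]
for p,uvs in((a,[(630,313),(540,103),(182,239),(261,460)]),(b,[(124,472),(363,566),(514,213),(303,146)])):
    for m,uv in zip(P,uvs): obs.append((p,m,(np.array(uv)+off(p))/3-.33))
tips=[(a,[(114,358),(130,405)]),(b,[(417,86),(462,97)])]
for p,uvs in tips:
    for m,uv in zip([(.02,.152,.126),(-.02,.152,.126)] if p is a else [(-.02,.152,.126),(.02,.152,.126)],uvs): obs.append((p,m,(np.array(uv)+off(p))/3-.33))
res=lambda q:np.concatenate([proj(p,W(q,m))-uv for p,m,uv in obs])
q=least_squares(res,q0).x
print(q);print(res(q).reshape(-1,2).round(1))
for p in(a,b):
    q=least_squares(lambda q:np.concatenate([proj(pp,W(q,m))-uv for pp,m,uv in obs if pp is p]),q0).x;print(q)
    for n in('hatch_rib','lever_tip'):
        X=atz(p,arm.pinpoint(p,n)[0]['location'],.1385 if n=='hatch_rib' else .125)
        c,s=np.cos(q[2]),np.sin(q[2]);d=X[:2]-q[:2];print(n,c*d[0]+s*d[1],-s*d[0]+c*d[1])
E
```

```text
[ 0.4879 -0.0024  0.3126]
[[-0.6 -0.9]
 [-1.7 -0.5]
 [-0.9 -0.4]
 [-0.1 -0.8]
 [-0.2 -0.4]
 [-1.7 -2.1]
 [-1.   0.5]
 [-0.6  0.4]
 [ 0.4 -0.9]
 [ 0.7 -0.5]
 [-0.3  0.1]
 [-0.6  0.9]]
[ 0.4862 -0.0031  0.3073]
hatch_rib -0.0008066612672549961 -0.12944323687979772
lever_tip 0.0025774377427594114 0.1469420947327824
[ 0.4896 -0.0018  0.3165]
hatch_rib 0.0029064063671603926 -0.13074168247798149
lever_tip 0.0010806517718352573 0.15340746730183022
```

```bash
cat >> fit.py <<'E'
Q=[0.4879,-0.0024,0.3126]
def rows(target,n=5,yaw=Q[2],s=None):
    # target TCP world pos; tool y to point along world angle yaw
    s=s or arm.read_state();p=np.array(s['tcp_pos']);R=np.array(s['ee_rot'])
    a=np.arctan2(R[1,1],R[0,1]);dy=(yaw-a+np.pi/2)%np.pi-np.pi/2
    D=(np.array(target)-p)/n
    out=[]
    for i in range(n):
        b=a+dy*i/n
        ty=np.array([np.cos(b),np.sin(b),0]);tz=np.array([0,0,-1.]);tx=np.cross(ty,tz)
        out.append([[round(float(1000*D@v),1) for v in(tx,ty,tz)],round(float(-dy/n),4)])
    print('tcp',p,'yaw',a,'F',s['contact_force'],'w',s['grip_width'],'t',s['t'])
    for o in out:print(o)
E
python3 - <<'E'
from fit import *
T=W(Q,(0,.130,.245));print(T);rows(T,10)
E
```

```text
[0.44792062 0.12129984 0.245     ]
tcp [0.27966801 0.58674236 0.24454332] yaw 1.1259780032440454 F [1.34608056 1.18124946 0.47708711] w 0.0875509949753852 t 1.8
[[-35.2, -34.8, -0.0], 0.0813]
[[-37.9, -31.8, -0.0], 0.0813]
[[-40.4, -28.6, -0.0], 0.0813]
[[-42.6, -25.2, -0.0], 0.0813]
[[-44.5, -21.7, -0.0], 0.0813]
[[-46.1, -18.0, -0.0], 0.0813]
[[-47.4, -14.2, -0.0], 0.0813]
[[-48.4, -10.3, -0.0], 0.0813]
[[-49.1, -6.3, -0.0], 0.0813]
[[-49.4, -2.3, -0.0], 0.0813]
```

>>> jog_arm(rows=[[[-35, -35, 0], 0.08, 1], [[-38, -32, 0], 0.08, 1], [[-40, -29, 0], 0.08, 1], [[-43, -25, 0], 0.08, 1], [[-44, -22, 0], 0.08, 1]])

```text
t: 2.42
tcp_pos: [0.364, 0.3522, 0.2448]
ee_rot: [[-0.662, 0.75, 0.0], [0.75, 0.662, 0.0], [0.0, 0.001, -1.0]]
contact_force: [0.5, 0.1, 0.4]
grip_width: 0.0866
```

>>> jog_arm(rows=[[[-46, -18, 0], 0.08, 1], [[-47, -14, 0], 0.08, 1], [[-48, -10, 0], 0.08, 1], [[-40, -5, 0], 0.08, 1], [[-20, -1, 0], 0.08, 1]])

```text
t: 3.05
tcp_pos: [0.4369, 0.1568, 0.2449]
ee_rot: [[-0.315, 0.949, 0.001], [0.949, 0.315, 0.0], [0.0, 0.001, -1.0]]
contact_force: [0.4, 0.6, 0.5]
grip_width: 0.0867
```

```bash
python3 - <<'E'
from fit import *
T=W(Q,(0,.130,.245));rows(T,3)
s=arm.read_state();p=shot('wrist','w1.png');M=np.array(p['mount']);R=np.array(s['ee_rot']);Rc=R@M[:3,:3];tc=R@M[:3,3]+s['tcp_pos']
p['R']=Rc.T;p['t']=-Rc.T@tc
print(s['qpos'].round(2))
for n,z in(('lever_tip',.125),('latch_pivot',.122),('hatch_rib',.1385)):
    for r in arm.pinpoint(p,n)[:2]:
        X=atz(p,r['location'],z);c,s_=np.cos(Q[2]),np.sin(Q[2]);d=X[:2]-Q[:2]
        print(n,r['location'],r['confidence'],X,'mill',c*d[0]+s_*d[1],-s_*d[0]+c*d[1])
im=cv2.imread('pics/w1.png')
P=[(-.02,.045,.127),(.02,.045,.127),(.02,.15,.127),(-.02,.15,.127)]
cv2.polylines(im,[np.array([proj(p,W(Q,m)) for m in P]).astype(int)],True,(0,255,0),1)
cv2.imwrite('pics/w1b.png',im)
E
```

```text
tcp [0.43694004 0.1568111  0.24488467] yaw 0.32048492016942365 F [0.44356502 0.55482685 0.51089216] w 0.0866691745106602 t 3.05
[[-12.4, -0.3, -0.0], 0.0026]
[[-12.4, -0.2, -0.0], 0.0026]
[[-12.4, -0.2, -0.0], 0.0026]
[-0.84 -0.07  0.38  1.91  0.03  1.29 -0.14]
lever_tip [253.6, 215.9] 0.94 [0.44179543 0.13328357 0.125     ] mill -0.0021429472247962433 0.14328667331423858
latch_pivot [254.8, 296.3] 0.92 [0.47341018 0.04126919 0.122     ] mill -0.00035785267785458375 0.046008969977968266
```

View pics/w1b.png

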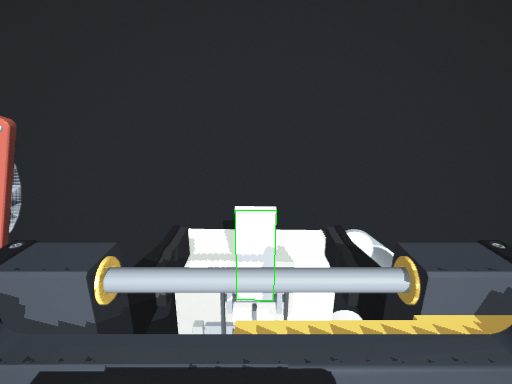

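The wrist view agrees with the fit: the green outline matches the lever at about (255,210–300). I'll centre over the lever and descend.

>>> jog_arm(rows=[[[-19, -1, 0], 0.01, 1], [[-18, 0, 0], 0, 1], [[0, 0, 25], 0, 1], [[0, 0, 35], 0, 1], [[0, 0, 15], 0, 1]])

```text
t: 3.88
tcp_pos: [0.4461, 0.1232, 0.168]
ee_rot: [[-0.312, 0.95, -0.002], [0.95, 0.312, -0.001], [-0.001, -0.002, -1.0]]
contact_force: [-0.3, -0.7, 0.7]
grip_width: 0.0869
```

```bash
python3 - <<'E'
from fit import *
T=W(Q,(-.001,.130,.128));rows(T,2)
print(arm.read_state()['qpos'].round(2))
E
```

```text
tcp [0.44612872 0.12320644 0.16801195] yaw 0.3168353166134509 F [-0.33099472 -0.71809203  0.69257115] w 0.08693086185566481 t 3.875
[[-1.2, 0.1, 20.0], 0.0021]
[[-1.2, 0.1, 20.0], 0.0021]
[-0.8  -0.    0.44  2.02  0.    1.13 -0.05]
```

>>> jog_arm(rows=[[[-1, 0, 20], 0, 1], [[-1, 0, 20], 0, 1], [[0, 0, 0], 0, -1], [[0, 0, 0], 0, -1], [[0, 0, 0], 0, -1]], grip_force=20)

```text
t: 4.5
tcp_pos: [0.4481, 0.1221, 0.1305]
ee_rot: [[-0.311, 0.95, 0.001], [0.95, 0.311, 0.001], [0.0, 0.001, -1.0]]
contact_force: [-0.7, 0.0, -0.7]
grip_width: 0.0646
```

>>> jog_arm(rows=[[[0, 0, 0], 0, -1], [[0, 0, 0], 0, -1], [[0, 0, 0], 0, -1]])

```text
t: 4.88
tcp_pos: [0.4469, 0.1217, 0.1296]
ee_rot: [[-0.311, 0.95, -0.002], [0.95, 0.311, -0.0], [0.0, -0.002, -1.0]]
contact_force: [-4.7, -1.9, 4.7]
grip_width: 0.0392
```

```bash
python3 - <<'E'
from fit import *
T=W(Q,(-.001,.130,.128));rows(T,2)
s=arm.read_state();print(s['qpos'].round(2))
shot('top','t3.png')
# arc plan
r=np.hypot(.085,.003);
c,s_=np.cos(Q[2]),np.sin(Q[2]);d=s['tcp_pos'][:2]-np.array(Q[:2]);y=-s_*d[0]+c*d[1];print('mill y',y)
rad=y-.045;h=.003
prev=None
for th in np.arange(0,2.01,.1):
    # lever point (rad along, h normal)
    Y=rad*np.cos(th)-h*np.sin(th);Z=rad*np.sin(th)+h*np.cos(th)
    if prev is not None: print(round(th,2),'x',round((Y-prev[0])*1000,1),'z',round(-(Z-prev[1])*1000,1))
    prev=(Y,Z)
E
```

```text
tcp [0.44685359 0.12167042 0.12962408] yaw 0.31599119986478624 F [-4.67133386 -1.8540566   4.6564112 ] w 0.03922945820335197 t 4.875
[[-0.3, -0.1, 0.8], 0.0017]
[[-0.3, -0.0, 0.8], 0.0017]
[-0.79  0.04  0.44  2.06 -0.02  1.04 -0.02]
mill y 0.13068077524022925
0.1 x -0.7 z -8.5
0.2 x -1.6 z -8.4
0.3 x -2.4 z -8.2
0.4 x -3.2 z -7.9
0.5 x -4.0 z -7.6
0.6 x -4.7 z -7.1
0.7 x -5.4 z -6.6
0.8 x -6.1 z -6.1
0.9 x -6.6 z -5.4
1.0 x -7.1 z -4.7
1.1 x -7.6 z -4.0
1.2 x -7.9 z -3.2
1.3 x -8.2 z -2.4
1.4 x -8.4 z -1.6
1.5 x -8.5 z -0.7
1.6 x -8.6 z 0.1
1.7 x -8.5 z 1.0
1.8 x -8.4 z 1.8
1.9 x -8.2 z 2.6
2.0 x -7.8 z 3.4
```

The gripper holds the lever at a width of 39 mm. I'll follow the arc at 0.1 rad per row.

>>> jog_arm(rows=[[[-0.7, 0, -8.5], 0, -1], [[-1.6, 0, -8.4], 0, -1], [[-2.4, 0, -8.2], 0, -1], [[-3.2, 0, -7.9], 0, -1], [[-4, 0, -7.6], 0, -1]])

```text
t: 5.55
tcp_pos: [0.4505, 0.1103, 0.1705]
ee_rot: [[-0.311, 0.95, -0.002], [0.95, 0.311, -0.0], [0.0, -0.002, -1.0]]
contact_force: [-6.4, 0.3, -7.0]
grip_width: 0.0397
```

```bash
python3 - <<'E'
from fit import *
s=arm.read_state();print(s['contact_force'],s['moment'],s['grip_width'],s['tcp_pos'])
b=shot('scene','s4.png')
for n in('lever_tip',):
    for r in arm.pinpoint(b,n)[:2]:print(r, proj(b,W(Q,(0,.045+.1*np.cos(.5),.122+.1*np.sin(.5)))))
im=cv2.imread('pics/s4.png');cv2.imwrite('pics/s4b.png',cv2.resize(im[80:240,130:330],None,fx=3,fy=3))
E
```

```text
[-6.38685499  0.2509602  -6.99831001] [ 0.21809676  1.33190717 -0.06994798] 0.039712278536397624 [0.45047984 0.11030118 0.17052853]
{'location': [250.8, 113.0], 'confidence': 0.97} [249.28121195 113.33656942]
```

View pics/s4b.png

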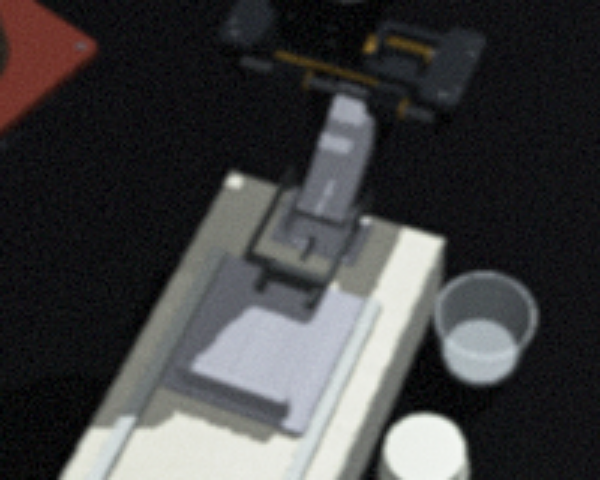

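The lever is following the gripper: its tip is at (251,113), against (249,113) predicted for 0.5 rad. The forces are small, so I'll continue.

>>> jog_arm(rows=[[[-4.7, 0, -7.1], 0, -1], [[-5.4, 0, -6.6], 0, -1], [[-6.1, 0, -6.1], 0, -1], [[-6.6, 0, -5.4], 0, -1], [[-7.1, 0, -4.7], 0, -1]])

```text
t: 6.28
tcp_pos: [0.4598, 0.0813, 0.201]
ee_rot: [[-0.31, 0.951, -0.002], [0.951, 0.31, -0.0], [0.0, -0.002, -1.0]]
contact_force: [-8.3, -2.2, 0.8]
grip_width: 0.0397
```

>>> jog_arm(rows=[[[-7.6, 0, -4], 0, -1], [[-7.9, 0, -3.2], 0, -1], [[-8.2, 0, -2.4], 0, -1], [[-8.4, 0, -1.6], 0, -1], [[-8.5, 0, -0.7], 0, -1]])

```text
t: 6.9
tcp_pos: [0.4728, 0.0407, 0.2127]
ee_rot: [[-0.309, 0.951, -0.001], [0.951, 0.309, -0.002], [-0.002, -0.002, -1.0]]
contact_force: [-6.6, -7.9, -3.2]
grip_width: 0.0397
```

```bash
python3 - <<'E'
from fit import *
s=arm.read_state();print(s['contact_force'],s['moment'],s['grip_width'],s['tcp_pos'],s['qpos'].round(2))
c,s_=np.cos(Q[2]),np.sin(Q[2]);d=s['tcp_pos'][:2]-np.array(Q[:2]);print('mill',c*d[0]+s_*d[1],-s_*d[0]+c*d[1])
b=shot('scene','s5.png')
im=cv2.imread('pics/s5.png');cv2.imwrite('pics/s5b.png',cv2.resize(im[80:240,130:330],None,fx=3,fy=3))
for th in (1.4,1.5,1.6):print(proj(b,W(Q,(0,.045+.1*np.cos(th)-.003,.122+.1*np.sin(th)))))
print(arm.pinpoint(b,'lever_tip'))
E
```

```text
[-6.61255399 -7.90603536 -3.1882773 ] [-1.48719336  1.30081064  0.09742776] 0.03966340835441031 [0.47279005 0.04065136 0.21273208] [-0.71 -0.03  0.53  1.94  0.02  1.23  0.12]
mill -0.0011379358692099623 0.04561178824867201
[236.89057091 122.57433849]
[235.18442196 125.48291249]
[233.46747504 128.72145281]
[{'location': [240.1, 124.7], 'confidence': 0.89}]
```

View pics/s5b.png

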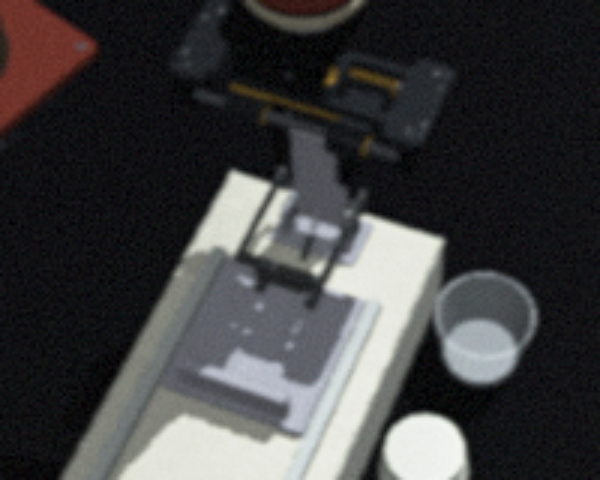

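The lever is nearly upright and the hatch is still shut. Next I'll take it to about 1.95 rad.

>>> jog_arm(rows=[[[-8.6, 0, 0.1], 0, -1], [[-8.5, 0, 1], 0, -1], [[-8.4, 0, 1.8], 0, -1], [[-8.2, 0, 2.6], 0, -1], [[-3, 0, 1.3], 0, -1]])

```text
t: 7.62
tcp_pos: [0.4832, 0.0086, 0.206]
ee_rot: [[-0.31, 0.951, -0.003], [0.951, 0.31, 0.002], [0.003, -0.003, -1.0]]
contact_force: [-18.9, 7.6, 14.2]
grip_width: 0.0396
```

>>> jog_arm(rows=[[[0, 0, 0], 0, 1], [[0, 0, 0], 0, 1], [[0, 0, 0], 0, 1], [[0, 0, 0], 0, 1]])

```text
t: 8.12
tcp_pos: [0.485, 0.0086, 0.2055]
ee_rot: [[-0.311, 0.951, 0.001], [0.951, 0.311, 0.0], [-0.0, 0.001, -1.0]]
contact_force: [0.1, -0.4, 0.2]
grip_width: 0.0715
```

>>> jog_arm(rows=[[[0, 0, -5], 0, 1], [[0, 0, -15], 0, 1], [[0, 0, -25], 0, 1], [[0, 0, -30], 0, 1], [[0, 0, -20], 0, 1]])

```text
t: 8.75
tcp_pos: [0.485, 0.0086, 0.3027]
ee_rot: [[-0.311, 0.951, 0.002], [0.951, 0.311, 0.001], [-0.0, 0.002, -1.0]]
contact_force: [0.5, -0.3, 0.2]
grip_width: 0.0868
```

```bash
python3 - <<'E'
from fit import *
s=arm.read_state();print(s['t'],s['contact_force'],s['grip_width'],s['tcp_pos'],s['qpos'].round(2))
c,s_=np.cos(Q[2]),np.sin(Q[2]);d=s['tcp_pos'][:2]-np.array(Q[:2]);print('mill',c*d[0]+s_*d[1],-s_*d[0]+c*d[1])
b=shot('scene','s6.png')
im=cv2.imread('pics/s6.png');cv2.imwrite('pics/s6b.png',cv2.resize(im[80:240,130:330],None,fx=3,fy=3))
for th in (1.7,1.9,2.0):print(proj(b,W(Q,(0,.045+.1*np.cos(th)-.003*np.sin(th),.122+.1*np.sin(th)+.003*np.cos(th)))))
print(arm.pinpoint(b,'lever_tip'))
for n,z in(('hatch_rib',.1385),('hatch_keeper',.12)):
  for r in arm.pinpoint(b,n)[:1]:
    X=atz(b,r['location'],z);d=X[:2]-Q[:2];print(n,r,'mill',c*d[0]+s_*d[1],-s_*d[0]+c*d[1])
E
```

```text
8.75 [ 0.4931796  -0.31642937  0.17680469] 0.08677603538252252 [0.48500405 0.00858074 0.30267764] [-0.69 -0.07  0.56  1.79  0.04  1.41  0.18]
mill 0.0006213436250752523 0.011339182186209155
[231.77386419 132.35115041]
[228.51963871 140.23466038]
[227.00337725 144.41384759]
[{'location': [229.3, 142.6], 'confidence': 0.74}]
hatch_rib {'location': [210.6, 208.1], 'confidence': 0.55} mill 0.009796989334402997 -0.12616227645011197
hatch_keeper {'location': [223.4, 172.8], 'confidence': 0.62} mill -0.0063161558369303926 -0.0198182891061583
```

View pics/s6b.png

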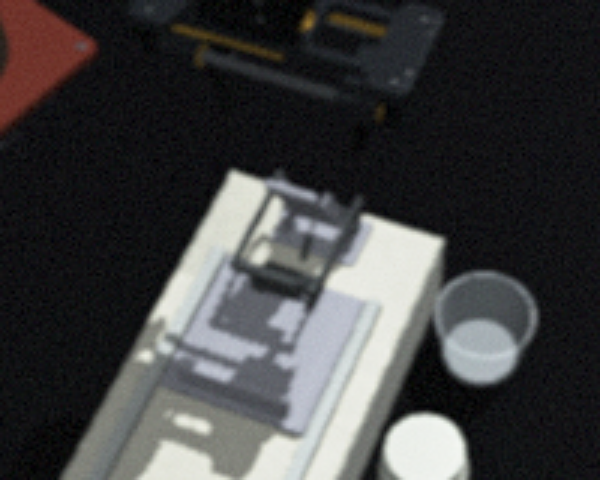

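The lever stays open. The network puts the tip at (229,143), which is between 1.9 and 2.0 rad, and the rib is unchanged. Next I'll go to the latch side of the rib.

>>> jog_arm(rows=[[[-20, 0, 0], 0, 0], [[-32, 0, 0], 0, 0], [[-32, 0, 0], 0, 0], [[-18, 0, 0], 0, 0], [[-3, 0, 0], 0, 0]])

```text
t: 9.57
tcp_pos: [0.5168, -0.0923, 0.2993]
ee_rot: [[-0.309, 0.951, -0.002], [0.951, 0.309, -0.001], [-0.0, -0.002, -1.0]]
contact_force: [-0.9, -0.3, -0.1]
grip_width: 0.047
```

```bash
python3 - <<'E'
from fit import *
s=arm.read_state();p=shot('wrist','w7.png');M=np.array(p['mount']);R=np.array(s['ee_rot']);Rc=R@M[:3,:3];tc=R@M[:3,3]+s['tcp_pos']
p['R']=Rc.T;p['t']=-Rc.T@tc
c,s_=np.cos(Q[2]),np.sin(Q[2])
for nm,p in (('wrist',p),('top',shot('top','t7.png')),('scene',shot('scene'))):
  for n,z in(('hatch_rib',.1385),('hook_tooth',.1355),('lever_tip',.213)):
   for r in arm.pinpoint(p,n)[:1]:
    X=atz(p,r['location'],z);d=X[:2]-Q[:2];print(nm,n,r,'mill',c*d[0]+s_*d[1],-s_*d[0]+c*d[1])
rows(W(Q,(0,-.093,.140)),5)
E
```

```text
wrist hatch_rib {'location': [253.3, 205.9], 'confidence': 0.77} mill -0.003977136522465723 -0.12287050054727505
wrist hook_tooth {'location': [253.6, 134.5], 'confidence': 0.7} mill -0.003523083231113276 -0.043146373605845806
wrist lever_tip {'location': [254.9, 88.3], 'confidence': 0.88} mill -0.0016026236690151422 -0.0007506651060803745
top hook_tooth {'location': [267.9, 223.4], 'confidence': 0.76} mill -0.006702233859984756 -0.04048097965688961
top lever_tip {'location': [250.2, 222.3], 'confidence': 0.7} mill 0.0015743819559354574 -0.0012057765526884401
scene hatch_rib {'location': [209.4, 205.6], 'confidence': 0.85} mill 0.004687597696994138 -0.12135210215670451
scene hook_tooth {'location': [220.3, 178.7], 'confidence': 0.79} mill -0.0017778615019146266 -0.04596959790513131
tcp [ 0.51720977 -0.09098909  0.30023281] yaw 0.31623011027036246 F [ 0.1590536   0.17618318 -0.15555458] w 0.043356793180354895 t 10.175
[[0.1, -0.1, 32.0], 0.0007]
[[0.1, -0.1, 32.0], 0.0007]
[[0.1, -0.1, 32.0], 0.0007]
[[0.1, -0.1, 32.0], 0.0007]
[[0.1, -0.1, 32.0], 0.0007]
```

View pics/w7.png

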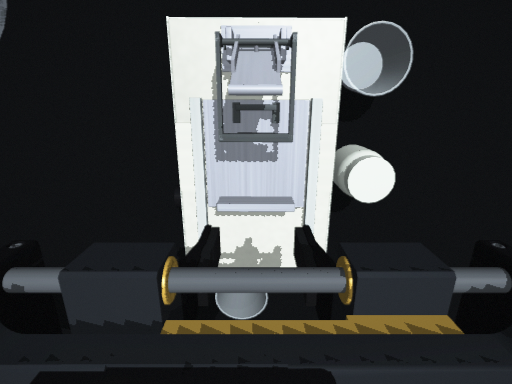

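View pics/t7.png

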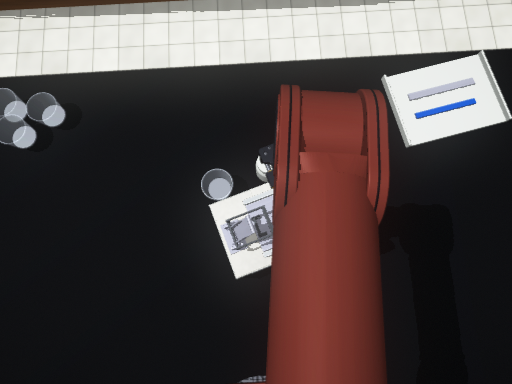

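```bash
python3 - <<'E'
from fit import *
s=arm.read_state();p=shot('wrist');M=np.array(p['mount']);R=np.array(s['ee_rot']);Rc=R@M[:3,:3];tc=R@M[:3,3]+s['tcp_pos']
p['R']=Rc.T;p['t']=-Rc.T@tc
cv2.imwrite('pics/w8.png',cv2.cvtColor(cv2.resize(p['image'][120:240,180:340],None,fx=4,fy=4,interpolation=cv2.INTER_NEAREST),cv2.COLOR_RGB2BGR))
c,s_=np.cos(Q[2]),np.sin(Q[2])
for uv in((216,197),(295,197),(255,197),(255,205),(255,211),(255,140)):
    d=atz(p,uv,.1385)[:2]-Q[:2];print(uv,c*d[0]+s_*d[1],-s_*d[0]+c*d[1])
E
```

```text
(216, 197) -0.04502045926718502 -0.11150188971139129
(295, 197) 0.04427967373812322 -0.11117975807794042
(255, 197) -0.0009436335892108738 -0.11134289174156597
(255, 205) -0.0009226654943453316 -0.12096203424538039
(255, 211) -0.0009066867200945711 -0.12829231902044297
(255, 140) -0.0010827251317162764 -0.04753445435048446
```

View pics/w8.png

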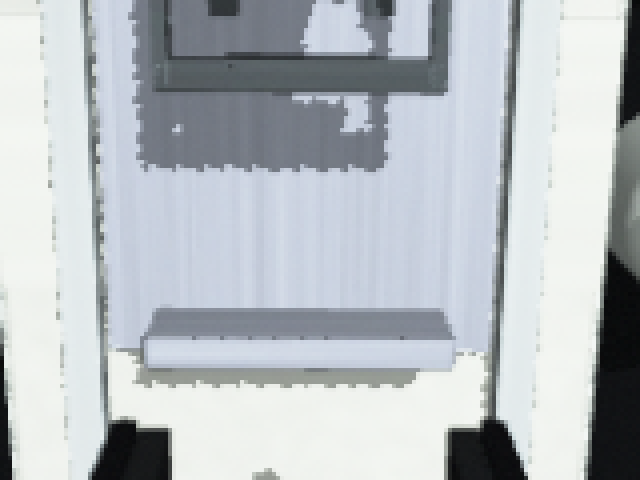

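The rib's latch-side face is at mill y ≈ -0.120 and the frame ends at about -0.047. The fingers at -0.093 fit between them, so I'll descend.

>>> jog_arm(rows=[[[0, 0, 30], 0, 0], [[0, 0, 40], 0, 0], [[0, 0, 40], 0, 0], [[0, 0, 35], 0, 0], [[0, 0, 15], 0, 0]])

```text
t: 10.85
tcp_pos: [0.5163, -0.0911, 0.1385]
ee_rot: [[-0.311, 0.95, -0.003], [0.95, 0.311, -0.0], [0.0, -0.003, -1.0]]
contact_force: [0.1, -0.4, 0.7]
grip_width: 0.0435
```

>>> jog_arm(rows=[[[-1, 0, 0], 0, 0], [[-3, 0, 0], 0, 0], [[-3, 0, 0], 0, 0]])

```text
t: 11.22
tcp_pos: [0.5202, -0.0982, 0.1414]
ee_rot: [[-0.311, 0.951, 0.002], [0.951, 0.311, 0.0], [-0.0, 0.002, -1.0]]
contact_force: [0.4, 0.1, -0.3]
grip_width: 0.0435
```

```bash
python3 - <<'E'
from fit import *
rows(W(Q,(0,-.110,.140)),2)
im=shot('scene','s9.png')['image'];cv2.imwrite('pics/s9b.png',cv2.cvtColor(cv2.resize(im[80:280,130:330],None,fx=2.9,fy=2.9),cv2.COLOR_RGB2BGR))
E
```

```text
tcp [ 0.52022447 -0.0981525   0.14138352] yaw 0.31587518747117344 F [ 0.35178635  0.14040396 -0.30507224] w 0.043454186190335725 t 11.225
[[-4.5, -0.7, 0.7], 0.0016]
[[-4.5, -0.7, 0.7], 0.0016]
```

View pics/s9b.png

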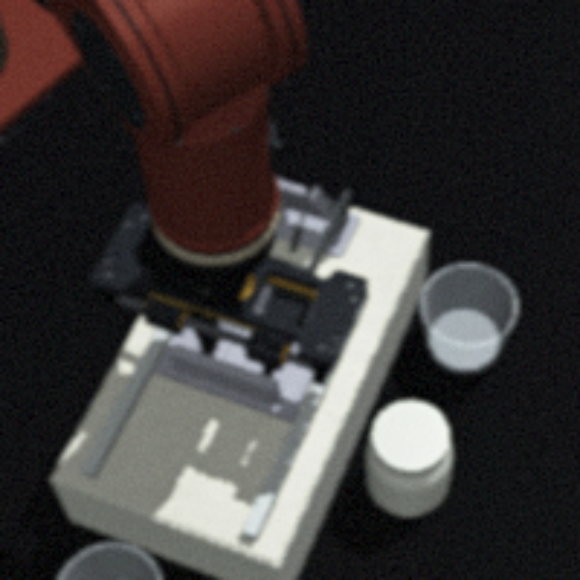

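>>> jog_arm(rows=[[[-2, -1, 0], 0, 0], [[-2, 0, 0], 0, 0], [[-2, 0, 0], 0, 0], [[-2, 0, 0], 0, 0], [[-2, 0, 0], 0, 0]])

```text
t: 11.9
tcp_pos: [0.5214, -0.1072, 0.1401]
ee_rot: [[-0.311, 0.95, -0.001], [0.95, 0.311, 0.001], [0.001, -0.0, -1.0]]
contact_force: [-1.8, 2.9, 2.1]
grip_width: 0.0436
```

>>> jog_arm(rows=[[[-2, 0, 0], 0, 0], [[-2, 0, 0], 0, 0], [[-2, 0, 0], 0, 0], [[-2, 0, 0], 0, 0], [[-2, 0, 0], 0, 0]])

```text
t: 12.52
tcp_pos: [0.5246, -0.1173, 0.1402]
ee_rot: [[-0.311, 0.951, -0.0], [0.951, 0.311, -0.0], [-0.0, -0.0, -1.0]]
contact_force: [-1.4, 3.0, 1.2]
grip_width: 0.0439
```

Contact shows about 3 N and the hatch is sliding, with roughly 74 mm left.

>>> jog_arm(rows=[[[-4, 0, 0], 0, 0], [[-5, 0, 0], 0, 0], [[-5, 0, 0], 0, 0], [[-5, 0, 0], 0, 0], [[-5, 0, 0], 0, 0]])

```text
t: 13.15
tcp_pos: [0.5321, -0.1404, 0.1401]
ee_rot: [[-0.311, 0.951, -0.0], [0.951, 0.311, -0.0], [0.0, -0.0, -1.0]]
contact_force: [-3.4, 2.0, 1.8]
grip_width: 0.0439
```

>>> jog_arm(rows=[[[-5, 0, 0], 0, 0], [[-5, 0, 0], 0, 0], [[-5, 0, 0], 0, 0], [[-5, 0, 0], 0, 0], [[-4, 0, 0], 0, 0]])

```text
t: 13.78
tcp_pos: [0.5395, -0.1632, 0.1401]
ee_rot: [[-0.311, 0.951, -0.0], [0.951, 0.311, -0.0], [-0.0, -0.0, -1.0]]
contact_force: [-3.7, 2.1, 0.4]
grip_width: 0.0434
```

>>> jog_arm(rows=[[[-3, 0, 0], 0, 0], [[-3, 0, 0], 0, 0], [[-3, 0, 0], 0, 0], [[-2, 0, 0], 0, 0], [[-2, 0, 0], 0, 0]])

```text
t: 14.4
tcp_pos: [0.5436, -0.1752, 0.1401]
ee_rot: [[-0.311, 0.95, -0.0], [0.95, 0.311, -0.0], [0.0, -0.0, -1.0]]
contact_force: [-3.5, 1.3, -0.6]
grip_width: 0.0436
```

```bash
python3 - <<'E'
from fit import *
s=arm.read_state();c,s_=np.cos(Q[2]),np.sin(Q[2]);d=s['tcp_pos'][:2]-np.array(Q[:2]);print('mill',c*d[0]+s_*d[1],-s_*d[0]+c*d[1],s['contact_force'],s['t'])
b=shot('scene','s10.png')
for r in arm.pinpoint(b,'hatch_rib')[:2]:
    d=atz(b,r['location'],.1385)[:2]-Q[:2];print(r,c*d[0]+s_*d[1],-s_*d[0]+c*d[1])
cv2.imwrite('pics/s10b.png',cv2.cvtColor(cv2.resize(b['image'][130:330,110:310],None,fx=2.9,fy=2.9),cv2.COLOR_RGB2BGR))
E
```

```text
mill -0.00015304550844378456 -0.18152158599382925 [-3.51890578  1.34430921 -0.64567904] 14.4
{'location': [194.6, 234.9], 'confidence': 0.58} 0.00440176586455291 -0.19866925677423217
```

View pics/s10b.png

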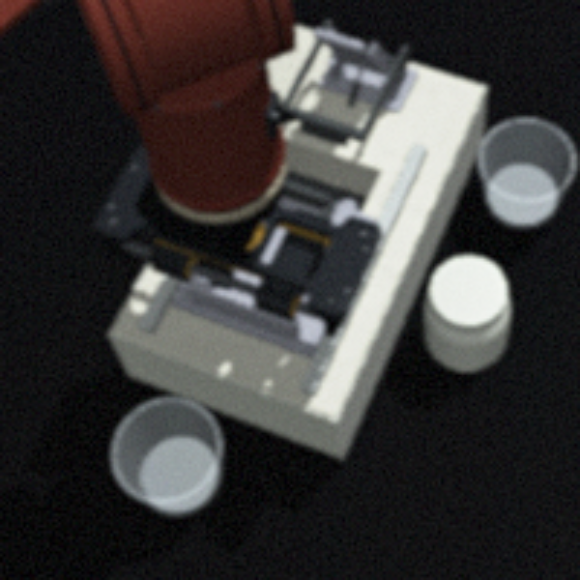

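The hatch is sliding and the feed opening is showing. About 13 mm remains, so I'll creep.

>>> jog_arm(rows=[[[-1.5, 0, 0], 0, 0], [[-1.5, 0, 0], 0, 0], [[-1.5, 0, 0], 0, 0], [[-1.5, 0, 0], 0, 0], [[-1, 0, 0], 0, 0]])

```text
t: 15.12
tcp_pos: [0.5459, -0.1818, 0.1402]
ee_rot: [[-0.311, 0.95, 0.0], [0.95, 0.311, -0.0], [-0.0, 0.0, -1.0]]
contact_force: [-1.4, 2.6, -0.1]
grip_width: 0.0432
```

>>> jog_arm(rows=[[[-1, 0, 0], 0, 0], [[-1, 0, 0], 0, 0], [[-1, 0, 0], 0, 0]])

```text
t: 15.5
tcp_pos: [0.5468, -0.1847, 0.1402]
ee_rot: [[-0.311, 0.95, 0.0], [0.95, 0.311, -0.0], [-0.0, 0.0, -1.0]]
contact_force: [-1.7, 3.0, 0.6]
grip_width: 0.0433
```

>>> jog_arm(rows=[[[-1, 0, 0], 0, 0], [[-1, 0, 0], 0, 0]])

```text
t: 15.75
tcp_pos: [0.5474, -0.1865, 0.1402]
ee_rot: [[-0.311, 0.95, 0.0], [0.95, 0.311, 0.0], [0.0, 0.0, -1.0]]
contact_force: [-3.1, 5.8, 1.7]
grip_width: 0.0435
```

>>> jog_arm(rows=[[[-0.5, 0, 0], 0, 0]])

```text
t: 15.88
tcp_pos: [0.5474, -0.1865, 0.1402]
ee_rot: [[-0.311, 0.95, -0.0], [0.95, 0.311, 0.001], [0.001, -0.0, -1.0]]
contact_force: [-3.4, 5.8, 2.9]
grip_width: 0.0438
```

>>> jog_arm(rows=[[[-0.5, 0, 0], 0, 0]])

```text
t: 16.0
tcp_pos: [0.5474, -0.1866, 0.1401]
ee_rot: [[-0.311, 0.95, -0.001], [0.95, 0.311, 0.001], [0.002, -0.0, -1.0]]
contact_force: [-4.0, 8.1, 3.3]
grip_width: 0.0433
```

>>> jog_arm(rows=[[[-0.5, 0, 0], 0, 0]])

```text
t: 16.12
tcp_pos: [0.5474, -0.1866, 0.1401]
ee_rot: [[-0.311, 0.95, -0.001], [0.95, 0.311, 0.002], [0.003, -0.001, -1.0]]
contact_force: [-4.9, 9.6, 6.0]
grip_width: 0.044
```

The fingers no longer advance and the force is rising gently to 10 N, so the hatch is at its stop. I'll back off and lift.

>>> jog_arm(rows=[[[2, 0, 0], 0, 0], [[5, 0, 0], 0, 0], [[7, 0, 0], 0, 0], [[3, 0, 0], 0, 0], [[0, 0, -15], 0, 0]])

```text
t: 16.75
tcp_pos: [0.5419, -0.1713, 0.1549]
ee_rot: [[-0.311, 0.95, -0.002], [0.95, 0.311, 0.0], [0.001, -0.002, -1.0]]
contact_force: [-0.6, 0.4, 0.1]
grip_width: 0.0434
```

>>> jog_arm(rows=[[[0, 0, -35], 0, 0], [[0, 0, -40], 0, 0], [[0, 0, -40], 0, 0], [[0, 0, -25], 0, 0], [[0, 0, 0], 0, 0]])

```text
t: 17.38
tcp_pos: [0.5434, -0.1726, 0.2981]
ee_rot: [[-0.31, 0.951, 0.005], [0.951, 0.31, -0.001], [-0.002, 0.004, -1.0]]
contact_force: [-0.1, 0.1, -0.8]
grip_width: 0.0434
```

```bash
python3 - <<'E'
from fit import *
s=arm.read_state();p=shot('wrist','w11.png');M=np.array(p['mount']);R=np.array(s['ee_rot']);Rc=R@M[:3,:3];tc=R@M[:3,3]+s['tcp_pos']
p['R']=Rc.T;p['t']=-Rc.T@tc
print(s['tcp_pos'],s['contact_force'])
c,s_=np.cos(Q[2]),np.sin(Q[2])
for nm,p in (('wrist',p),('scene',shot('scene','s11.png'))):
  for n,z in(('hatch_rib',.1385),('hatch_keeper',.126),('lever_tip',.213),('cup_a',0),('jar',0)):
   for r in arm.pinpoint(p,n)[:2]:
    X=atz(p,r['location'],z);d=X[:2]-Q[:2];print(nm,n,r,X,'mill',c*d[0]+s_*d[1],-s_*d[0]+c*d[1])
  if nm=='wrist':
    print([round(-s_*d[0]+c*d[1],4) for d in [atz(p,(255,v),.1385)[:2]-Q[:2] for v in range(195,235,5)]])
E
```

```text
[ 0.54339709 -0.17263128  0.29813813] [-0.07748121  0.09365322 -0.7716829 ]
wrist hatch_rib {'location': [254.7, 208.2], 'confidence': 0.74} [ 0.55174248 -0.202597    0.1385    ] mill -0.0008188259939984205 -0.2101286085269727
wrist hatch_keeper {'location': [253.0, 108.6], 'confidence': 0.74} [ 0.5165853 -0.1001328  0.126    ] mill -0.002760997665453055 -0.1018180941862677
wrist cup_a {'location': [240.4, 231.1], 'confidence': 0.59} [ 0.55747028 -0.30007135  0.        ] mill -0.025345257140376318 -0.3046405623305466
wrist jar {'location': [351.5, 113.0], 'confidence': 0.68} [ 0.65887819 -0.06276898  0.        ] mill 0.14412661530656784 -0.11002488081178796
[np.float64(-0.1943), np.float64(-0.2003), np.float64(-0.2063), np.float64(-0.2123), np.float64(-0.2185), np.float64(-0.2247), np.float64(-0.2309), np.float64(-0.2373)]
scene hatch_rib {'location': [194.2, 239.1], 'confidence': 0.6} [ 0.55929778 -0.19788063  0.1385    ] mill 0.007820764895045594 -0.20796430785936756
scene hatch_keeper {'location': [213.5, 199.7], 'confidence': 0.69} [ 0.52128044 -0.09486941  0.126     ] mill 0.003325269142637942 -0.09825369484211
scene cup_a {'location': [171.9, 294.8], 'confidence': 0.74} [ 0.56082483 -0.2998325   0.        ] mill -0.022079822581088232 -0.3054449318731473
scene cup_a {'location': [288.3, 196.6], 'confidence': 0.61} [0.61198404 0.080852   0.        ] mill 0.14367337316844392 0.04105735587287649
scene jar {'location': [272.2, 240.8], 'confidence': 0.9} [ 0.65714728 -0.04431111  0.        ] mill 0.14815600595437292 -0.09192921709502677
```

View pics/w11.png

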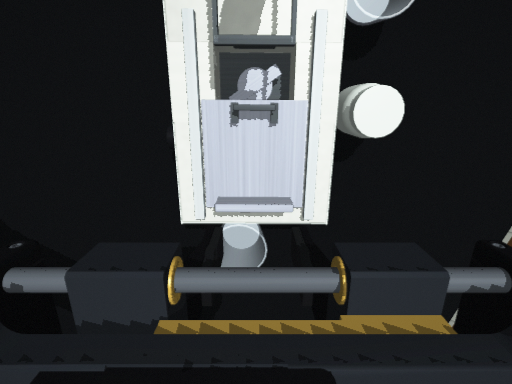

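View pics/s11.png

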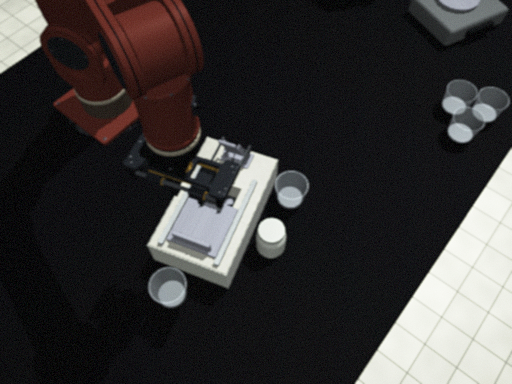

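The rib is now at mill y ≈ -0.210, up from -0.125, which is about 85 mm of travel. The opening is clear at (255,80) and the cups and jar are in place. One more look to check the lever.

>>> jog_arm(rows=[[[25, 0, 0], 0, 0], [[30, 0, 0], 0, 0], [[20, 0, 0], 0, 0], [[0, 0, 0], 0, 0]])

```text
t: 18.48
tcp_pos: [0.5192, -0.0991, 0.2952]
ee_rot: [[-0.313, 0.95, 0.0], [0.95, 0.313, 0.001], [0.001, 0.0, -1.0]]
contact_force: [-0.1, 0.1, -0.5]
grip_width: 0.043
```

```bash
python3 - <<'E'
from fit import *
s=arm.read_state();p=shot('wrist','w12.png');M=np.array(p['mount']);R=np.array(s['ee_rot']);Rc=R@M[:3,:3];tc=R@M[:3,3]+s['tcp_pos']
p['R']=Rc.T;p['t']=-Rc.T@tc
c,s_=np.cos(Q[2]),np.sin(Q[2])
for r in arm.pinpoint(p,'lever_tip')[:1]:
    d=atz(p,r['location'],.213)[:2]-Q[:2];print(r,c*d[0]+s_*d[1],-s_*d[0]+c*d[1])
print(s['contact_force'],s['dq'].round(3),s['t'])
E
```

```text
{'location': [256.1, 77.8], 'confidence': 0.91} -0.0008784753732431381 -0.0008137091113328374
[-0.08261624  0.13583543 -0.53436147] [ 0.025  0.017  0.035 -0.017  0.004 -0.005  0.029] 18.475
```

View pics/w12.png

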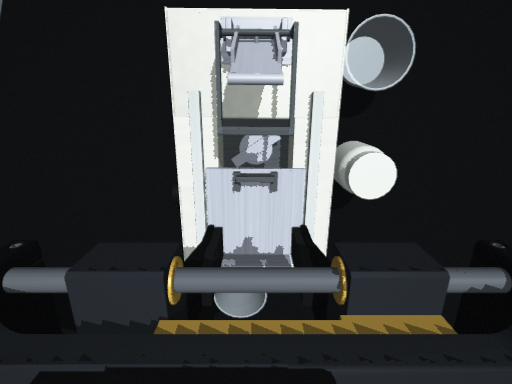

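The lever still leans fully open: its tip is at (256,78), the same place as when it was released. The hatch is open, so I'll hand in.

```bash
python3 -c "
from workcell import arm
print(arm.close_job())"
```

```text
the job is handed in; nothing more can be done
None
```

The feed hatch is open to its stop, the latch lever is resting fully open, and the job is handed in at about 18.5 s. No verdict was reported.

- **Lever:** I pinched it across its width and swung it along its arc to about 1.95 rad, with forces of at most about 25 N. After I let go, the last wrist picture put its tip at mill y ≈ -1 mm. That matches where it was when released and is close to the 1 mm expected at the 2.0 rad stop.
- **Hatch:** I pushed the rib with about 3 N, slowing before the stop. I stopped when the fingers no longer advanced and the wrist force reached about 12 N. The rib moved from mill y ≈ -125 mm to -210 mm, which is the full 85 mm within the 2 mm calibration.
- **Cups and jar:** The final pictures show them upright. Their measured positions agree with the first ones within the detection scatter of about 10 mm.
- **Robot:** At hand-in the gripper stood clear above the mill, with contact force below 1 N.

One early check disagreed. The first fit of the mill's pose, from the network's points, was off by about 1° and several mm, so I replaced it with one from the deck corners. The wrist camera confirmed that fit to about 2 mm.

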